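Set the vacuum lever and hold the port selector at its third click

ROBOT

A 6-joint arm with a two-finger parallel gripper is mounted at the origin on the work surface. World frame = base frame: x ahead of the robot, y to its left, z up, the work surface at z = 0. Lengths are in mm, angles in degrees, forces in N, time in s.
With the tool pointing down it reaches from about 300 to 850 mm from the base axis. Payload 4.2 kg.
Tool frame: the origin (TCP) lies at the very end of the fingers, on their centre line; the grasp point (between the pads) lies 19 mm behind it; z points along the fingers, y is the direction in which the jaws open and shut (so a half turn about z gives the same grasp; the last joint's range is limited). The gripper opens to 91 mm and grips with 3 to 60 N. Pads are 32 mm wide; open, the fingers measure 118 mm over their backs; the gripper's body (76 mm by 178 mm) begins 60 mm behind the grasp point.
Start: joints at [64.744, 18.312, 89.639, -0, 72.044, -1.146], TCP at [234.886, 524.854, 213.976] pointing down, gripper open.
Joint ranges: [-177.97, 177.97], [-48.28, 115.42], [12.27, 149.76], [-77.06, 257.06], [2.81, 150.46], [-146.56, 146.56]. Speed limits (degrees/s): [147.25, 147.25, 180, 180, 180, 180].

INTERFACE

Orientations are given as [roll, pitch, yaw] about the fixed x, y, z axes, in that order (R = Rz(yaw) Ry(pitch) Rx(roll)).
In Python, from workcell import env gives the robot as it stands. The module is installed in compiled form; this text tells all that it offers.
- The arm moves only by the tool arm_command, never from a script. Its argument "targets" is a list of rows, each a list of 5 numbers: the closure, from 0 (fully open) to 1 (shut), then the shift along the tool's x, y, z each as a share of 50 cm, from -1 to 1, then the turn about the tool's z as a share of pi/4 rad, from -1 to 1. A call has 1 to 8 rows; each row is the pose to reach, as a shift and turn from the pose measured when the call began, along the tool's axes at that moment; what a row does not reach only later rows make up. A row lasts 1/12 s, in which the tool goes at most 41.7 mm and 7.16 degrees, less where a joint would pass 70% of its speed; a pose out of reach is approached as far as the arm can. A call with a number of a shift or a turn outside -1 to 1 is refused whole. A call with a gripper value outside its range is refused whole. The fingers move at their own pace and stop on an object; "squeeze" is the grip in N (left out, the last holds). Time passes only in rows, so rows that repeat a pose let the fingers close. It gives the time, the measured TCP pose, the force and the opening at its end, in the units of the state.
- env.state(): the state, without advancing time (a new reading comes with each control period).
- env.grab_frame(name): name is "scene" or "top" or "wrist"; returns the picture (400x640x3 uint8, red, green, blue); there is no depth.
- env.camera_params(name): a dict with "camera_matrix" (3x3 intrinsics, pixels), "R" (3x3) and "t" (3): a world point X has camera coordinates R X + t; the wrist camera has in their place "hand_eye" (4x4, takes a point from camera to tool coordinates, whose origin is the TCP and whose axes are the flange's). Camera axes: x right, y down, z forward; pixel columns grow to the right and rows downward; lengths in mm; the calibration is good to about 2 mm. A picture is of the moment at which its call begins: read the wrist's pose just before it. camera_params takes no time and is no camera call.
- env.job_done(): hands the job in, once; it reports no verdict.
The state is a dict: "time_s": time; "qpos": joint angles; "qvel": joint speeds; "effort": joint torques, N m; "ee_pos": TCP position; "ee_rot": TCP orientation; "force": force on the tool from outside, world axes, zero at the start; "torque": the same for the moment, N m; "gripper_width": finger opening in mm.
Only numpy, scipy, OpenCV 4.12 (cv2) and the standard library are available. Lean on these libraries where they do the work, as an engineer would, in place of code of your own. Each camera call takes 0.05 s, during which the arm holds its last target.

TASK

Draw vacuum on port three of the deck's manifold: first swing the red-balled regulator lever to the green mark on its scale, then grip the blue bar of the port selector and turn it clockwise from rest, counting the clicks, to the third stop without running on to the fourth. The selector springs back when let go, so finish while still gripping it, holding it at the third stop. Leave the lever at its mark and all the other labware on the deck where it is.

Things in the scene. Friction and masses are not known exactly. Their poses are not given: they have to be found in the camera images.
- regulator: white vacuum regulator block bolted to the deck, 120 x 75 x 60 mm; origin at the centre of its underside, z up. Its lever swings about an axis along the block's own y, 60 mm above the origin. An aluminium half-disc scale of radius 45 mm stands beside the lever on its +y side (18 to 23 mm from the middle); its marks are black but for one wide green mark.
- lever_hinge (a point): point on the lever's hinge axis, in the lever's plane, on top of the regulator block (60 mm above the deck); its axes are those of the block and do not turn with the lever.
- lever (a joint): lever angle in rad, 0 to 1.4. At 0 the lever leans 0.7 rad (40 degrees) from upright to the block's own -x; at 0.7 it is upright; growing values swing it to the block's +x. The green mark is at 0.95 (leaning 0.25 rad, 14 degrees, to +x). Stiff hinge (0.12 N m): it stays where it is left.
- lever_ball (a point): centre of the red ball, 26 mm across, at the lever's end, 85 mm from the hinge axis, on a 9 mm steel rod. It is easily pinched from above by fingers that close along the block's y.
- selector_base: black port selector block with an aluminium top, bolted to the deck, 120 x 120 x 98 mm; origin at the centre of its underside, z up. A black disc like a fan, proud of its own -x side, and five brass ports on its own +x side. Six black dots on top, 40 mm from the knob's axis, mark rest and stops 1 to 5.
- selector (a joint): selector knob angle in rad, 0 to 2.2, clockwise from above; 0 is rest at the end stop. Click stops every 0.419 (24 degrees): third at 1.257, fourth 1.676. Return spring 0.10 to 0.13 N m, plus a click torque of 0.065 N m (against you a quarter click after each stop, with you a quarter before it). Let go, it runs back to 0. Its axis is vertical, through the block's centre.
- selector_bar: blue grip bar of the selector knob, 44 long (along its own x), 14 wide (its own y) and 34 mm high, with a white pointer stripe on the top towards its own -x end. Origin on the knob's axis at the bar's underside, 107 mm above the deck, so the bar spans 107 to 141 mm. It turns with the knob; at rest its axes are those of the block and the stripe points to the block's -x. Under it is a grey disc 48 mm across, 99 to 107 mm above the deck.
- tube_rack: blue tube block, 86 x 128 x 45 mm, with four white caps; bystander, leave it; origin at its underside
- microplate: white 96-well plate, 80 x 120 x 14 mm, on a black carrier; bystander, leave it; origin at its underside
- tip_box: grey tip box with orange lid, 85 x 125 x 65 mm; bystander, leave it; origin at its underside
- trough: clear open trough, 90 x 130 x 50 mm; bystander, leave it; origin at its underside
- reagent_bottle: amber bottle, 64 mm across, 140 mm tall; bystander, leave it; origin at its underside
- tube_stand: single tube with yellow cap in a round green stand, 52 mm across, 94 mm tall, usually between the two stations; bystander, leave it; origin at its underside
- screwdriver: screwdriver with a red handle, lying on the deck; bystander, leave it; origin at its underside
Things that resemble listed ones, but are neither listed nor needed, are in the scene too. Leave any orange look-alike of the regulator alone.

How it is judged (in metres and radians):
On the way, in this order (a step that is already met when the one before it is completed fails the run):
1. the lever stands at the green mark (within 0.11 rad) (value of joint lever between 0.84 and 1.06 rad), for 0.3 s.
2. with the lever at its mark, the selector is at its third stop (within 0.14 rad) (all of step 1 and value of joint selector between 1.1166 and 1.3966 rad), for 0.3 s.
At the end, for the whole second after the job is handed in: The lever is within 0.11 rad of the green mark (0.95), the selector is held still within 0.14 rad of its third stop (1.257), and the fingers are gripping the selector's bar (contact over 2 N) through the last second (all of step 2 and contact force between the fingers and selector_bar above 2 N and velocity of joint selector between -0.2 and 0.2 rad/s); the arm keeps its last pose, push and grip.
It fails at once if the selector ran on towards the fourth stop (past 1.55 rad) (value of joint selector above 1.55 rad).
It fails at once if other labware was shifted by more than 30 mm (distance of any of tube_rack, microplate, tip_box, trough, reagent_bottle, tube_stand, screwdriver from where it was at the start of the episode above 0.03 m).
It also fails if it takes over 48 s, if anything falls off the work surface, if the arm or the gripper's body presses on something with over 40 N, if the wrist force passes 120 N, or if a joint passes its speed limit or range.

## Working session

There is one attempt and no reset: what is moved stays moved. The work goes in short steps, Python scripts to look and compute and a tool call to move; the robot and the scene stay as the last step left them, time stands still between calls to the robot, and variables do not carry over. Pictures are saved under pics/ and viewed, and the job is handed in when it is done.

Besides the shell and the picture viewer there is one more tool, called after "Request:" by a JSON object that holds its "method" and its "body", one argument or row to a line. arm_command: Moves the arm, as the interface text tells. Shift numbers are shares of 50 cm and turn numbers shares of pi/4 rad, none past 1 either way. Its arguments: {"type":"object","properties":{"targets":{"type":"array"},"squeeze":{"type":"number"}},"required":["targets"]}

```bash
mkdir -p pics; python3 - <<'E'
from workcell import env
import cv2,numpy as np
s=env.state();print(s)
for n in ["scene","top","wrist"]:
    f=env.grab_frame(n);cv2.imwrite(f"pics/{n}0.png",f[:,:,::-1]);print(n,env.camera_params(n))
E
```

```text
{'time_s': 0.0, 'qpos': array([ 6.47435702e+01,  1.83505301e+01,  8.97057132e+01, -2.04236326e-03,
        7.20442686e+01, -1.14619936e+00]), 'qvel': array([-0.05993191,  0.06309926, -0.07732076,  0.03005665,  0.04135235,
        0.00239422]), 'effort': array([-7.71537325e-04, -4.12455726e+01, -2.31975657e+01,  7.27217761e-02,
        4.54355031e-02, -1.42866811e-04]), 'ee_pos': array([234.68066524, 524.37573162, 213.13611955]), 'ee_rot': array([-1.79899469e+02, -6.92061142e-05,  1.55890401e+02]), 'force': array([-0.25829503,  0.41256088,  0.21376984]), 'torque': array([-0.02209679,  0.01201706, -0.02721047]), 'gripper_width': 90.79475457350728}
scene {'camera_matrix': array([[476.44653973,   0.        , 314.2984109 ],
       [  0.        , 476.44653973, 204.73918852],
       [  0.        ,   0.        ,   1.        ]]), 'R': array([[-0.45955935,  0.88807818, -0.01106138],
       [ 0.48086002,  0.23832392, -0.84378632],
       [-0.74671203, -0.39308887, -0.53656527]]), 't': array([ 233.57358381, -194.85342175, 1946.74221955])}
top {'camera_matrix': array([[365.58279872,   0.        ,
[... 162 characters left out ...]
00627896],
       [-0.99733162, -0.02778602, -0.06750987],
       [ 0.06765762, -0.00441079, -0.99769885]]), 't': array([  -7.78483103,  541.56111847, 1185.43303944])}
wrist {'camera_matrix': array([[286.89364933,   0.        , 323.05380675],
       [  0.        , 286.89364933, 198.28109828],
       [  0.        ,   0.        ,   1.        ]]), 'hand_eye': array([[-8.14564438e-04, -9.65068108e-01, -2.61997871e-01,
         7.41804830e+01],
       [ 9.99999658e-01, -8.23299128e-04, -7.64297352e-05,
        -4.56303352e-01],
       [-1.41942719e-04, -2.61997844e-01,  9.65068448e-01,
        -1.71126039e+02],
       [ 0.00000000e+00,  0.00000000e+00,  0.00000000e+00,
         1.00000000e+00]])}
```

View pics/scene0.png

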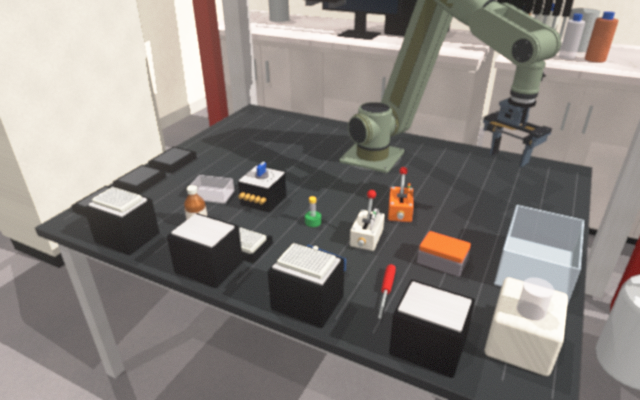

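View pics/top0.png

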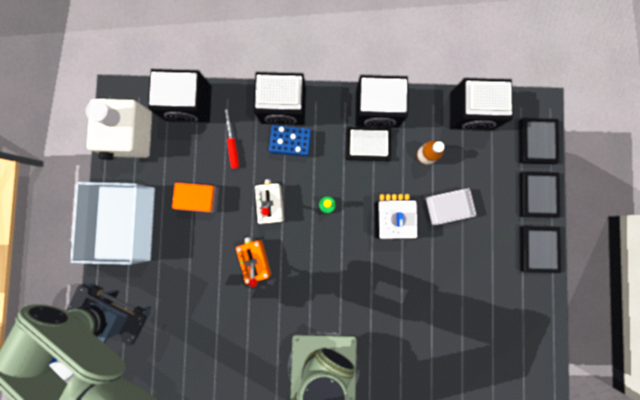

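View pics/wrist0.png

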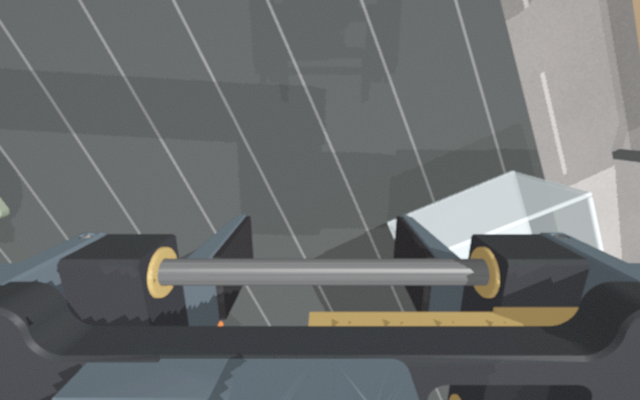

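The top view shows the white regulator at about (268,202), the orange look-alike at (253,262), the selector at (398,218), and the tube stand at (327,205). I'll zoom in on these.

```bash
cat > h.py <<'E'
from workcell import env
import cv2,numpy as np
from scipy.spatial.transform import Rotation as Ro
def ray(n,uv,st=None):
    p=env.camera_params(n);K=p['camera_matrix']
    d=np.linalg.inv(K)@np.array([uv[0],uv[1],1.])
    if n=='wrist':
        R=Ro.from_euler('xyz',st['ee_rot'],degrees=True).as_matrix();H=p['hand_eye']
        return R@H[:3,3]+st['ee_pos'], R@H[:3,:3]@d
    return -p['R'].T@p['t'], p['R'].T@d
def atz(n,uv,z,st=None):
    o,d=ray(n,uv,st);return o+d*(z-o[2])/d[2]
def tri(rays):
    A=np.zeros((3,3));b=np.zeros(3)
    for o,d in rays:
        d=d/np.linalg.norm(d);P=np.eye(3)-np.outer(d,d);A+=P;b+=P@o
    x=np.linalg.solve(A,b)
    return x,[np.linalg.norm((np.eye(3)-np.outer(d,d)/(d@d))@(x-o)) for o,d in rays]
def proj(n,X,st=None):
    p=env.camera_params(n);X=np.asarray(X,float)
    if n=='wrist':
        R=Ro.from_euler('xyz',st['ee_rot'],degrees=True).as_matrix();H=p['hand_eye']
        c=H[:3,:3].T@(R.T@(X-st['ee_pos'])-H[:3,3])
    else: c=p['R']@X+p['t']
    q=p['camera_matrix']@c;return q[:2]/q[2]
def zoom(src,dst,x0,y0,w,h,k):
    im=cv2.imread(src)[y0:y0+h,x0:x0+w];cv2.imwrite(dst,cv2.resize(im,None,fx=k,fy=k,interpolation=cv2.INTER_CUBIC))
E
python3 - <<'E'
from h import *
zoom('pics/top0.png','pics/t_reg.png',220,160,200,140,4)
zoom('pics/scene0.png','pics/s_reg.png',230,150,200,120,4)
for uv,z in [((268,202),60),((398,218),98),((327,205),94),((253,262),60)]: print(uv,atz('top',uv,z))
E
```

```text
(268, 202) [526.76473471 190.68613954  60.        ]
(398, 218) [ 486.51763091 -215.29544677   98.        ]
(327, 205) [520.60508901   3.49572523  94.        ]
(253, 262) [336.92367346 230.51207554  60.        ]
```

View pics/t_reg.png

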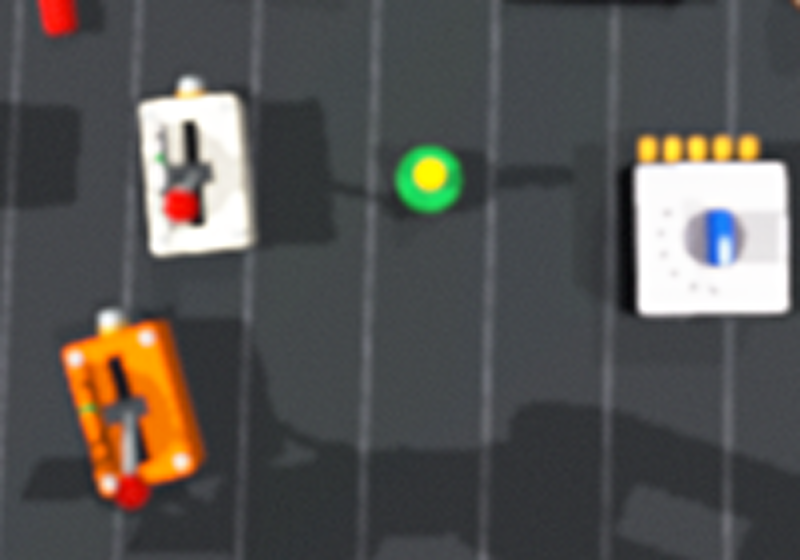

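View pics/s_reg.png

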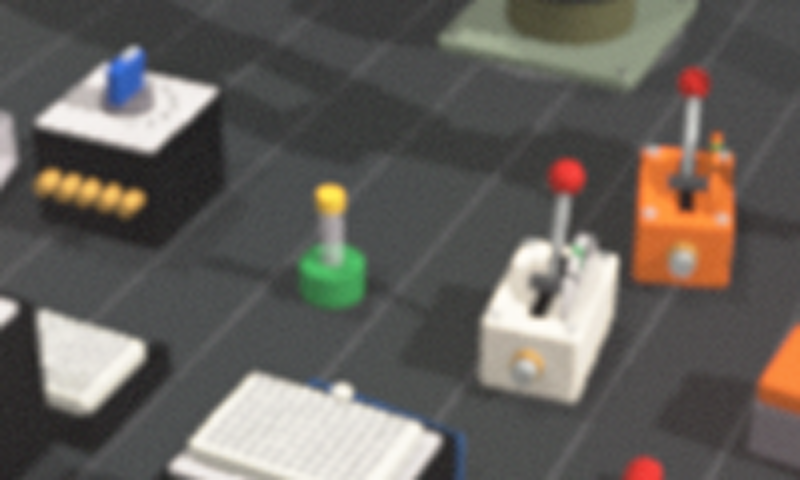

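```bash
python3 - <<'E'
from h import *
def T(u,v): return (220+u/4-.4,160+v/4-.4)
def S(u,v): return (230+u/4-.4,150+v/4-.4)
c=[atz('top',T(*p),60) for p in [(142,103),(240,93),(255,247),(153,254)]]
print(np.round(c,1),np.mean(c,0))
print('yaw x', [np.degrees(np.arctan2(*(a-b)[[1,0]])) for a,b in [(c[0],c[3]),(c[1],c[2])]], 'y',np.degrees(np.arctan2(*(c[0]-c[1])[[1,0]])))
c=[atz('top',T(*p),98) for p in [(635,165),(787,162),(790,314),(637,314)]]
print(np.round(c,1),np.mean(c,0))
print('yaw x', [np.degrees(np.arctan2(*(a-b)[[1,0]])) for a,b in [(c[0],c[3]),(c[1],c[2])]],'y',np.degrees(np.arctan2(*(c[0]-c[1])[[1,0]])))
b=tri([ray('top',T(181,206)),ray('scene',S(568,177))]);print('ball',b)
print('stand',tri([ray('top',T(430,174)),ray('scene',S(331,190))]))
print('orange ball',tri([ray('top',T(131,492)),ray('scene',S(694,82))]))
b=tri([ray('top',T(720,210)),ray('scene',S(130,52))]);print('bar far/up?',b)
E
```

```text
[[578.7 233.7  60. ]
 [588.9 156.1  60. ]
 [466.8 139.9  60. ]
 [459.1 220.2  60. ]] [523.37013926 187.46531017  60.        ]
yaw x [np.float64(6.45566664351379), np.float64(7.5848266611760415)] y 97.47978607049063
[[ 537.6 -154.    98. ]
 [ 543.1 -271.1   98. ]
 [ 426.7 -274.6   98. ]
 [ 423.6 -157.6   98. ]] [ 482.74514097 -214.33001362   98.        ]
yaw x [np.float64(1.783545428071933), np.float64(1.7424068521616105)] y 92.72666249592346
ball (array([494.60833353, 187.06108206, 142.3444899 ]), [np.float64(0.8594625300260731), np.float64(0.8594625300259413)])
stand (array([526.1710988 ,   3.47486757,  98.41016983]), [np.float64(0.10302532902591707), np.float64(0.10302532902586362)])
orange ball (array([284.10500839, 217.17267168, 128.46453571]), [np.float64(0.08510038497751851), np.float64(0.0851003849775046)])
bar far/up? (array([ 499.58952273, -201.78959528,  161.94494626]), [np.float64(5.458142015176872), np.float64(5.458142015176977)])
```

Measured so far:
- **Regulator:** centre at about (523,187), yaw about 7°. The lever is at about 0.36.
- **Selector:** centre at about (483,-214), yaw about 2°.

Next I'll move the wrist camera over the regulator.

Request:
{"method": "arm_command", "body": {
  "targets": [
    [0,-0.76,-0.4,-0.154,-0.69],
    [0,-0.76,-0.4,-0.154,-0.69],
    [0,-0.76,-0.4,-0.154,-0.69],
    [0,-0.76,-0.4,-0.154,-0.69],
    [0,-0.76,-0.4,-0.154,-0.69],
    [0,-0.76,-0.4,-0.154,-0.69],
    [0,-0.76,-0.4,-0.154,-0.69],
    [0,-0.76,-0.4,-0.154,-0.69]
  ]
}}

```text
time_s: 0.82
ee_pos: [431.6, 273.2, 270.9]
ee_rot: [-179.9, -0.0, -173.0]
force: [0.7, 0.8, -0.5]
gripper_width: 91.0
```

Request:
{"method": "arm_command", "body": {
  "targets": [
    [0,-0.114,-0.187,-0.04,0],
    [0,-0.114,-0.187,-0.04,0],
    [0,-0.114,-0.187,-0.04,0],
    [0,-0.114,-0.187,-0.04,0],
    [0,-0.114,-0.187,-0.04,0]
  ]
}}

```text
time_s: 1.23
ee_pos: [500.1, 186.2, 290.7]
ee_rot: [-180.0, -0.1, -173.2]
force: [0.1, 0.6, -1.5]
gripper_width: 91.4
```

```bash
python3 - <<'E'
from h import *
s=env.state();f=env.grab_frame('wrist');cv2.imwrite('pics/w1.png',f[:,:,::-1]);np.save('w1.npy',np.r_[s['ee_pos'],s['ee_rot']]);print(s['ee_pos'],s['ee_rot'],s['qvel'].round(2))
E
```

```text
[500.1471383  186.17540183 290.68717128] [-1.79954935e+02 -8.22237960e-02 -1.73230716e+02] [ 2.71 -0.47  1.47  0.68  0.01  0.26]
```

View pics/w1.png

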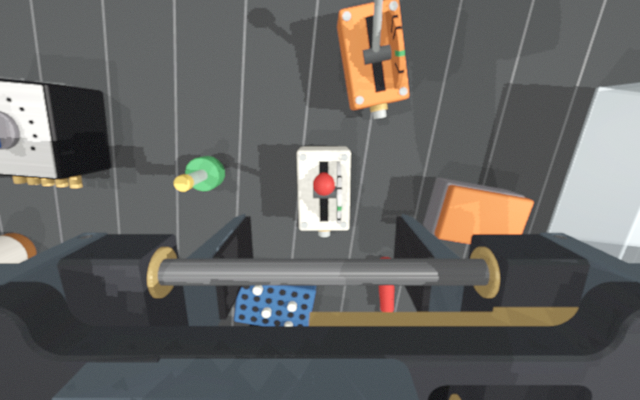

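```bash
python3 - <<'E'
from h import *
s=env.state();f=env.grab_frame('wrist');cv2.imwrite('pics/w2.png',f[:,:,::-1]);np.save('w2.npy',np.r_[s['ee_pos'],s['ee_rot']]);print(s['ee_pos'],s['ee_rot'])
zoom('pics/w2.png','pics/w2z.png',285,135,80,110,5)
E
```

```text
[499.29761166 187.06553897 290.47643979] [-1.79957229e+02 -1.24261079e-01 -1.73121442e+02]
```

View pics/w2z.png

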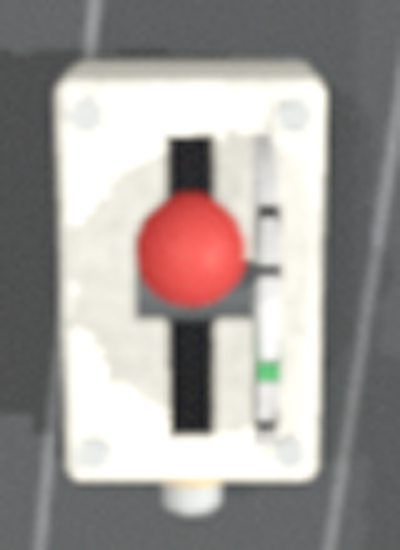

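```bash
python3 - <<'E'
from h import *
a=np.load('w2.npy');st=dict(ee_pos=a[:3],ee_rot=a[3:])
W=lambda u,v:(285+u/5-.4,135+v/5-.4)
c=np.array([atz('wrist',W(*p),61,st) for p in [(87,114),(292,114),(95,452),(288,452)]])
print(c.round(1),c.mean(0)); 
for i,j in[(2,0),(3,1)]: d=c[i]-c[j];print(np.degrees(np.arctan2(d[1],d[0])),np.linalg.norm(d))
d=c[1]-c[0];print(np.degrees(np.arctan2(d[1],d[0]))-90,np.linalg.norm(d))
print('slot mid',atz('wrist',W(191,287),60,st))
b=[ray('wrist',W(191,250),st),ray('top',(220+181/4-.4,160+206/4-.4)),ray('scene',(230+568/4-.4,150+177/4-.4))]
print(tri(b),tri(b[:2]),tri([b[0],b[2]]))
E
```

```text
[[477.9 154.6  61. ]
 [471.1 211.3  61. ]
 [577.2 166.9  61. ]
 [570.4 223.8  61. ]] [524.1726916  189.16388098  61.        ]
7.098370905644055 100.04904388383653
7.187890725569791 100.04349182890881
6.835093504205872 57.12154771221591
slot mid [524.01084116 189.27988331  60.        ]
(array([494.86567623, 186.69579715, 142.55467232]), [np.float64(0.83151514012489), np.float64(0.4651839125964919), np.float64(1.2799482707600798)]) (array([494.87495034, 185.92863909, 144.28314553]), [np.float64(0.030655056925447916), np.float64(0.03065505692545921)]) (array([494.86533577, 186.94007936, 142.68368831]), [np.float64(1.05124531975228), np.float64(1.051245319752201)])
```

The regulator is refined to (524.1,189.2) with yaw 7.0°. The ball is at about (494.9,185.8,142), so the lever is at about 0.345. I'll descend over the ball with the jaws open.

Request:
{"method": "arm_command", "body": {
  "targets": [
    [0,0.009,-0.002,0.1,0],
    [0,0.009,-0.002,0.18,0],
    [0,0.009,-0.002,0.25,0],
    [0,0.009,-0.002,0.3,0],
    [0,0.009,-0.002,0.337,0],
    [0,0.009,-0.002,0.337,0],
    [0,0.009,-0.002,0.337,0]
  ]
}}

```text
time_s: 1.92
ee_pos: [493.0, 186.9, 121.4]
ee_rot: [-179.9, -0.3, -172.9]
force: [0.3, 0.0, 1.2]
gripper_width: 90.9
```

```bash
python3 - <<'E'
from h import *
s=env.state();f=env.grab_frame('wrist');cv2.imwrite('pics/w3.png',f[:,:,::-1]);print(s['ee_pos'],s['ee_rot'],s['force'])
E
```

```text
[492.99838615 186.88336362 121.43529132] [-179.9364503    -0.2596655  -172.92880437] [0.33031286 0.04583549 1.16852841]
```

View pics/w3.png

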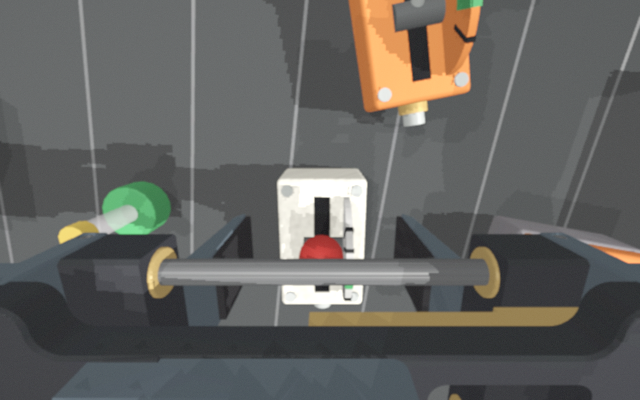

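The ball sits centred between the fingers at about (321,255), so I'll close on it.

Request:
{"method": "arm_command", "body": {
  "targets": [
    [0.9,0,0,0,0],
    [0.9,0,0,0,0],
    [0.9,0,0,0,0],
    [0.9,0,0,0,0],
    [0.9,0,0,0,0],
    [0.9,0,0,0,0],
    [0.9,0,0,0,0],
    [0.9,0,0,0,0]
  ],
  "squeeze": 15
}}

```text
time_s: 2.63
ee_pos: [494.2, 187.0, 122.7]
ee_rot: [-180.0, -0.1, -173.0]
force: [0.6, -0.3, -0.4]
gripper_width: 40.8
```

```bash
python3 - <<'E'
from h import *
s=env.state();print(s['ee_pos'],s['ee_rot'],s['force'],s['gripper_width'])
E
```

```text
[494.2040277  186.99969172 122.73102889] [-1.79973753e+02 -8.01361284e-02 -1.72953877e+02] [ 0.55229466 -0.25154092 -0.44177745] 40.751619154029676
```

Request:
{"method": "arm_command", "body": {
  "targets": [
    [0.9,0,0,0,0],
    [0.9,0,0,0,0],
    [0.9,0,0,0,0],
    [0.9,0,0,0,0],
    [0.9,0,0,0,0],
    [0.9,0,0,0,0]
  ]
}}

```text
time_s: 3.13
ee_pos: [494.3, 185.8, 122.7]
ee_rot: [-179.9, -0.1, -172.9]
force: [1.1, -5.3, 0.7]
gripper_width: 24.6
```

Request:
{"method": "arm_command", "body": {
  "targets": [
    [0.9,-0.013,0,-0.004,0],
    [0.9,-0.026,0,-0.007,0],
    [0.9,-0.039,0,-0.009,0],
    [0.9,-0.052,0,-0.01,0],
    [0.9,-0.065,0,-0.01,0],
    [0.9,-0.078,0,-0.009,0],
    [0.9,-0.09,0,-0.008,0],
    [0.9,-0.102,-0.001,-0.006,0]
  ]
}}

```text
time_s: 3.8
ee_pos: [545.4, 192.0, 125.2]
ee_rot: [-179.9, -0.1, -172.9]
force: [-1.9, -1.0, -1.4]
gripper_width: 24.1
```

Request:
{"method": "arm_command", "body": {
  "targets": [
    [0.9,0,0,0,0],
    [0.9,0,0,0,0],
    [0.9,0,0,0,0]
  ]
}}

```text
time_s: 4.05
ee_pos: [546.0, 192.1, 125.1]
ee_rot: [-179.9, -0.1, -172.9]
force: [0.9, -1.3, -1.9]
gripper_width: 24.7
```

```bash
python3 - <<'E'
from h import *
s=env.state();print(s['ee_pos'],s['ee_rot'],s['force'],s['gripper_width'])
f=env.grab_frame('wrist');cv2.imwrite('pics/w4.png',f[:,:,::-1])
f=env.grab_frame('scene');cv2.imwrite('pics/s4.png',f[:,:,::-1])
zoom('pics/s4.png','pics/s4z.png',310,130,140,130,4)
E
```

```text
[546.0327616  192.13490173 125.0516163 ] [-1.79896546e+02 -6.01992146e-02 -1.72943802e+02] [ 0.88097101 -1.30833511 -1.89670145] 24.677000680223966
```

View pics/w4.png

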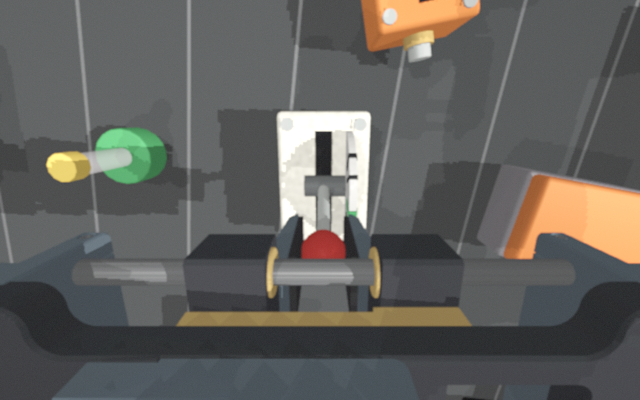

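View pics/s4z.png

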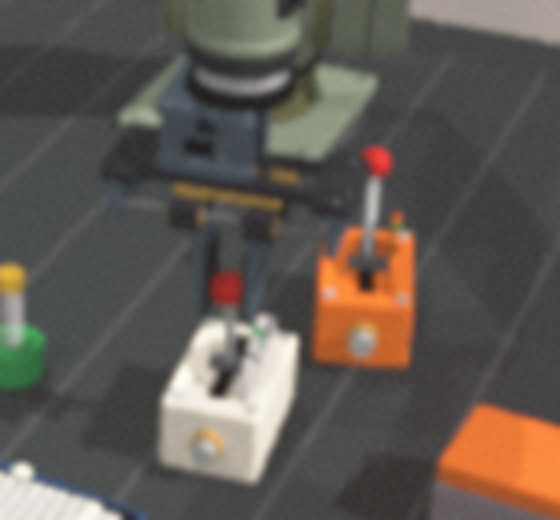

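The lever has moved to about its mark and the ball is still gripped. I'll release it and rise straight up.

Request:
{"method": "arm_command", "body": {
  "targets": [
    [0.3,0,0,0,0],
    [0.3,0,0,0,0],
    [0.3,0,0,0,0],
    [0.3,0,0,0,0],
    [0.3,0,0,0,0],
    [0.3,0,0,0,0]
  ]
}}

```text
time_s: 4.65
ee_pos: [545.7, 192.3, 125.3]
ee_rot: [-179.9, -0.1, -172.9]
force: [0.0, -0.6, -0.1]
gripper_width: 61.5
```

Request:
{"method": "arm_command", "body": {
  "targets": [
    [0.3,0,0,-0.03,0],
    [0.3,0,0,-0.08,0],
    [0.3,0,0,-0.15,0],
    [0.3,0,0,-0.23,0],
    [0.3,0,0,-0.31,0],
    [0.3,0.05,0,-0.33,0],
    [0.3,0.05,0,-0.33,0],
    [0.3,0.05,0,-0.33,0]
  ]
}}

```text
time_s: 5.32
ee_pos: [520.7, 189.6, 291.5]
ee_rot: [-179.9, 0.1, -172.9]
force: [0.4, 1.2, 0.1]
gripper_width: 63.7
```

```bash
python3 - <<'E'
from h import *
s=env.state();f=env.grab_frame('wrist');cv2.imwrite('pics/w5.png',f[:,:,::-1]);np.save('w5.npy',np.r_[s['ee_pos'],s['ee_rot']]);print(s['ee_pos'],s['ee_rot'],s['gripper_width'])
print(proj('wrist',[545,191.8,142.4],s),proj('wrist',[524.1,189.2,60],s))
zoom('pics/w5.png','pics/w5z.png',270,110,100,120,5)
E
```

```text
[520.68754689 189.56296962 291.50078908] [-1.79944341e+02  6.69574152e-02 -1.72918539e+02] 63.69722563495356
[322.7233426  207.89082519] [322.80726508 176.67454641]
```

View pics/w5z.png

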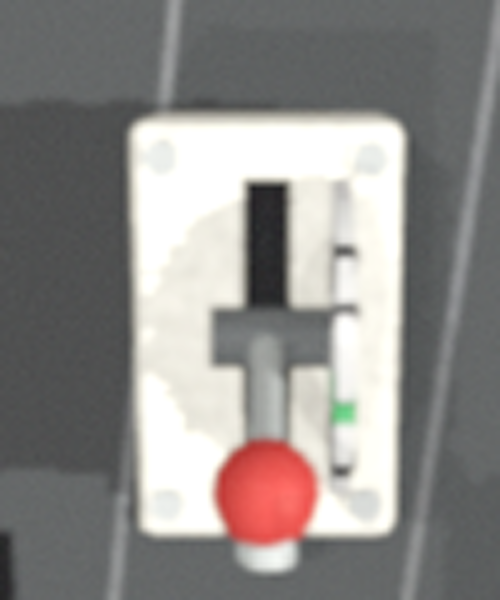

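The ball is at pixel (322.8,207.6), against (322.7,207.9) predicted for 0.95, so the lever is at its mark. Next is the selector.

Request:
{"method": "arm_command", "body": {
  "targets": [
    [0.3,0.19,-0.786,0,0.11],
    [0.3,0.19,-0.786,0,0.11],
    [0.3,0.19,-0.786,0,0.11],
    [0.3,0.19,-0.786,0,0.11],
    [0.3,0.19,-0.786,0,0.11],
    [0.3,0.19,-0.786,0,0.11],
    [0.3,0.19,-0.786,0,0.11],
    [0.3,0.19,-0.786,0,0.11]
  ]
}}

```text
time_s: 6.03
ee_pos: [482.3, -143.7, 289.0]
ee_rot: [-180.0, -0.2, -177.9]
force: [1.4, 0.1, 0.6]
gripper_width: 63.7
```

Request:
{"method": "arm_command", "body": {
  "targets": [
    [0.3,0.019,-0.136,0,0],
    [0.3,0.019,-0.136,0,0],
    [0.3,0.019,-0.136,0,0],
    [0.3,0.019,-0.136,0,0],
    [0.3,0.019,-0.136,0,0],
    [0.3,0.019,-0.136,0,0]
  ]
}}

```text
time_s: 6.53
ee_pos: [475.4, -210.9, 288.4]
ee_rot: [180.0, -0.3, -177.8]
force: [0.7, 0.1, 0.3]
gripper_width: 64.1
```

```bash
python3 - <<'E'
from h import *
s=env.state();f=env.grab_frame('wrist');cv2.imwrite('pics/w6.png',f[:,:,::-1]);np.save('w6.npy',np.r_[s['ee_pos'],s['ee_rot']]);print(s['ee_pos'],s['ee_rot'],s['gripper_width'])
c=proj('wrist',[482.7,-214.3,120],s);print(c)
x,y=int(c[0])-80,int(c[1])-60
print(x,y);zoom('pics/w6.png','pics/w6z.png',x,y,160,120,5)
E
```

```text
[ 475.41345505 -210.93463769  288.36223404] [ 179.97247288   -0.27551584 -177.80864769] 64.05033136095106
[320.21684063 190.45730181]
240 130
```

View pics/w6z.png

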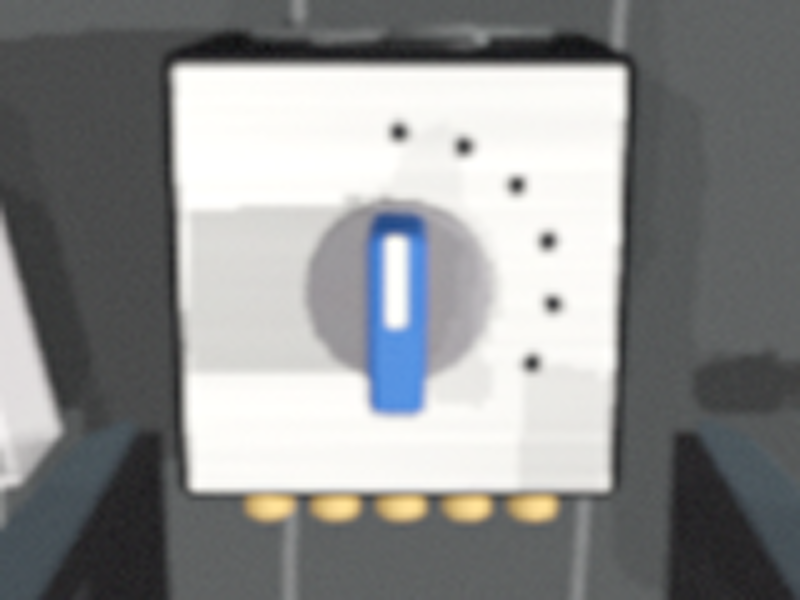

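```bash
python3 - <<'E'
from h import *
a=np.load('w6.npy');st=dict(ee_pos=a[:3],ee_rot=a[3:])
W=lambda u,v:(240+u/5-.4,130+v/5-.4)
D=np.array([atz('wrist',W(*p),98,st) for p in [(399,132),(464,146),(516,185),(548,241),(554,304),(532,363)]])
from scipy.optimize import least_squares
r=least_squares(lambda p:np.hypot(*(D[:,:2]-p[:2]).T)-p[2],[483,-214,40]).x;print(r)
an=np.degrees(np.unwrap(np.arctan2(*(D[:,:2]-r[:2])[:,::-1].T)));print(an,an+24*np.arange(6))
c=np.array([atz('wrist',W(*p),98,st) for p in [(171,62),(630,62),(615,492),(188,492)]]);print(c.mean(0),[np.degrees(np.arctan2(d[1],d[0])) for d in (c[3]-c[0],c[2]-c[1])])
print('bar',atz('wrist',W(397,320),141,st),'ends',atz('wrist',W(398,233),141,st),atz('wrist',W(396,412),141,st))
print('disc',atz('wrist',W(400,290),107,st))
print('bar top 2view',tri([ray('wrist',W(397,276),st),ray('top',(220+723/4-.4,160+240/4-.4))]))
E
```

```text
[ 483.77520929 -215.55751492   40.25303364]
[-178.10790431 -202.07655308 -225.80967654 -249.82256168 -273.71647674
 -297.73215802] [-178.10790431 -178.07655308 -177.80967654 -177.82256168 -177.71647674
 -177.73215802]
[ 482.96021936 -215.01117903   98.        ] [np.float64(1.9153582452364397), np.float64(2.2998068550109605)]
bar [ 481.45715936 -215.55284748  141.        ] ends [ 461.25400129 -216.01026756  141.        ] [ 503.54034276 -215.03946951  141.        ]
disc [ 482.12054967 -215.21247451  107.        ]
bar top 2view (array([ 479.65385489, -217.91053617,  111.06185469]), [np.float64(2.678901250060779), np.float64(2.6789012500608274)])
```

The selector axis is at about (483,-215.3), block yaw is about 2.1°, and the bar is at rest. I'll descend to just above it and recheck.

Request:
{"method": "arm_command", "body": {
  "targets": [
    [0.3,-0.015,-0.009,0.07,0],
    [0.3,-0.015,-0.009,0.14,0],
    [0.3,-0.015,-0.009,0.2,0],
    [0.3,-0.015,-0.009,0.24,0],
    [0.3,-0.015,-0.009,0.26,0],
    [0.3,-0.015,-0.009,0.26,0],
    [0.3,-0.015,-0.009,0.26,0]
  ]
}}

```text
time_s: 7.17
ee_pos: [483.3, -214.6, 159.3]
ee_rot: [-180.0, -0.2, -177.7]
force: [-0.1, 0.3, -0.1]
gripper_width: 63.6
```

```bash
python3 - <<'E'
from h import *
s=env.state();f=env.grab_frame('wrist');cv2.imwrite('pics/w7.png',f[:,:,::-1]);np.save('w7.npy',np.r_[s['ee_pos'],s['ee_rot']]);print(s['ee_pos'],s['ee_rot'],s['gripper_width'],s['qpos'].round(1))
zoom('pics/w7.png','pics/w7z.png',240,150,160,120,5)
E
```

```text
[ 483.29418709 -214.60313545  159.28353323] [-179.98407995   -0.2011201  -177.71533755] 63.58621471345795 [-2.510e+01  1.670e+01  1.004e+02 -1.000e-01  6.310e+01 -1.174e+02]
```

View pics/w7z.png

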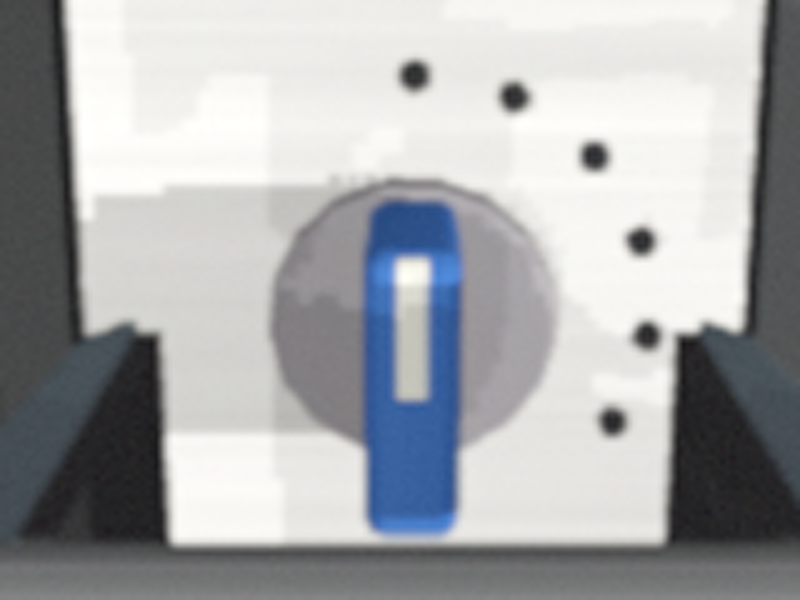

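```bash
python3 - <<'E'
from h import *
L=lambda n:(lambda a:dict(ee_pos=a[:3],ee_rot=a[3:]))(np.load(n))
s6,s7=L('w6.npy'),L('w7.npy')
W6=lambda u,v:(240+u/5-.4,130+v/5-.4)
W7=lambda u,v:(240+u/5-.4,150+v/5-.4)
print('stripe far end',tri([ray('wrist',W6(396,328),s6),ray('wrist',W7(412,402),s7)]))
print('bar far end',tri([ray('wrist',W6(396,412),s6),ray('wrist',W7(412,533),s7)]))
print('bar near top',tri([ray('wrist',W6(397,234),s6),ray('wrist',W7(414,257),s7)]))
D=np.array([atz('wrist',W7(*p),98,s7) for p in [(415,75),(514,97),(595,156),(641,241),(648,336),(613,421)]])
from scipy.optimize import least_squares
r=least_squares(lambda p:np.hypot(*(D[:,:2]-p[:2]).T)-p[2],[483,-214,40]).x;print(r)
E
```

```text
stripe far end (array([ 482.99920552, -215.68833607,  142.38505282]), [np.float64(0.023779205474075128), np.float64(0.023779205474023988)])
bar far end (array([ 503.13845921, -214.96707075,  142.23828101]), [np.float64(0.06993169090288297), np.float64(0.06993169090288033)])
bar near top (array([ 459.84867794, -216.21447957,  149.83735601]), [np.float64(0.04488895726549503), np.float64(0.04488895726545442)])
[ 483.6452517  -215.46733938   40.0966059 ]
```

The two-view height of the bar top is about 142 mm, and the axis is at about (483.3,-215.5). I'll go down and grip.

Request:
{"method": "arm_command", "body": {
  "targets": [
    [0.3,0,-0.002,0.03,0],
    [0.3,0,-0.002,0.06,0],
    [0.3,0,-0.002,0.085,0],
    [0.3,0,-0.002,0.094,0],
    [0.3,0,-0.002,0.094,0],
    [0.3,0,-0.002,0.094,0]
  ]
}}

```text
time_s: 7.72
ee_pos: [484.6, -216.4, 114.3]
ee_rot: [-179.9, 0.0, -177.7]
force: [1.2, 0.7, -0.5]
gripper_width: 63.9
```

Request:
{"method": "arm_command", "body": {
  "targets": [
    [1,0,0,0,0],
    [1,0,0,0,0],
    [1,0,0,0,0],
    [1,0,0,0,0],
    [1,0,0,0,0],
    [1,0,0,0,0],
    [1,0,0,0,0],
    [1,0,0,0,0]
  ],
  "squeeze": 35
}}

```text
time_s: 8.38
ee_pos: [484.5, -215.4, 114.3]
ee_rot: [180.0, -0.0, -177.8]
force: [1.2, 4.3, 3.6]
gripper_width: 14.0
```

Request:
{"method": "arm_command", "body": {
  "targets": [
    [1,0,0,0,0],
    [1,0,0,0,0],
    [1,0,0,0,0],
    [1,0,0,0,0]
  ]
}}

```text
time_s: 8.72
ee_pos: [484.5, -215.4, 114.3]
ee_rot: [180.0, 0.0, -177.8]
force: [-0.1, 1.4, 1.5]
gripper_width: 13.7
```

```bash
python3 - <<'E'
from h import *
s=env.state();f=env.grab_frame('wrist');cv2.imwrite('pics/w8.png',f[:,:,::-1]);print(s['ee_pos'],s['ee_rot'],s['gripper_width'],s['force'],s['torque'])
E
```

```text
[ 484.51349719 -215.36009927  114.32573461] [ 1.79980315e+02  5.99066140e-03 -1.77812133e+02] 13.71898310484638 [-0.12562651  1.39914538  1.46064882] [ 0.13023213  0.01670965 -0.26625406]
```

View pics/w8.png

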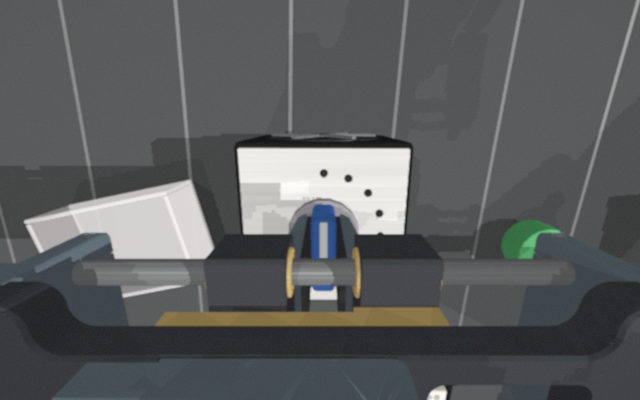

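The bar is gripped at 13.7 mm opening. I'll turn it clockwise, 36° first.

Request:
{"method": "arm_command", "body": {
  "targets": [
    [1,0,0,0,0.1],
    [1,0,0,0,0.2],
    [1,0,0,0,0.3],
    [1,0,0,0,0.4],
    [1,0,0,0,0.5],
    [1,0,0,0,0.6],
    [1,0,0,0,0.7],
    [1,0,0,0,0.8]
  ]
}}

```text
time_s: 9.43
ee_pos: [484.4, -215.7, 114.3]
ee_rot: [-180.0, 0.0, 146.1]
force: [-0.7, -0.4, 0.9]
gripper_width: 13.9
```

```bash
python3 - <<'E'
from h import *
s=env.state();f=env.grab_frame('wrist');cv2.imwrite('pics/w9.png',f[:,:,::-1]);print(s['ee_pos'],s['ee_rot'],s['gripper_width'],s['force'],s['torque'],s['qpos'].round(1))
E
```

```text
[ 484.41946838 -215.7102368   114.28676506] [-1.79964380e+02  5.77744024e-03  1.46054036e+02] 13.861416768525597 [-0.65807989 -0.36213106  0.85309605] [-0.145813    0.11302315  0.13900747] [-25.2  19.2 103.9  -0.   56.8 -81.3]
```

View pics/w9.png

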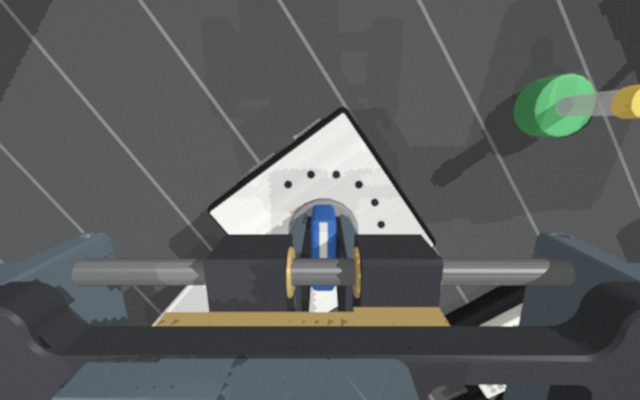

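The bar follows the tool and sits in line with it at image column 322. Now the rest of the turn to 72°, slowly.

Request:
{"method": "arm_command", "body": {
  "targets": [
    [1,0,0,0,0.1],
    [1,0,0,0,0.2],
    [1,0,0,0,0.3],
    [1,0,0,0,0.4],
    [1,0,0,0,0.5],
    [1,0,0,0,0.6],
    [1,0,0,0,0.7],
    [1,0,0,0,0.79]
  ]
}}

```text
time_s: 10.15
ee_pos: [484.1, -215.9, 114.3]
ee_rot: [-179.9, 0.0, 110.3]
force: [-0.9, 0.1, 0.8]
gripper_width: 13.7
```

Request:
{"method": "arm_command", "body": {
  "targets": [
    [1,0,0,0,0],
    [1,0,0,0,0],
    [1,0,0,0,0],
    [1,0,0,0,0],
    [1,0,0,0,0],
    [1,0,0,0,0]
  ]
}}

```text
time_s: 10.65
ee_pos: [484.1, -215.9, 114.3]
ee_rot: [-179.9, 0.0, 110.3]
force: [-0.2, -0.1, 0.2]
gripper_width: 13.7
```

```bash
python3 - <<'E'
from h import *
s=env.state();f=env.grab_frame('wrist');cv2.imwrite('pics/w10.png',f[:,:,::-1]);np.save('w10.npy',np.r_[s['ee_pos'],s['ee_rot']]);print(s['ee_pos'],s['ee_rot'],s['gripper_width'],s['force'],s['torque'],s['qvel'].round(2))
f=env.grab_frame('top');cv2.imwrite('pics/t10.png',f[:,:,::-1])
f=env.grab_frame('scene');cv2.imwrite('pics/s10.png',f[:,:,::-1])
zoom('pics/w10.png','pics/w10z.png',240,140,160,120,5)
print(env.state()['ee_rot'])
E
```

```text
[ 484.14006455 -215.93899748  114.3213173 ] [-1.79930116e+02  4.43408008e-02  1.10336289e+02] 13.66723247787722 [-0.17975563 -0.148702    0.20751586] [-0.0180716   0.06797196  0.12000068] [ 0.11 -0.02  0.08 -0.03  0.01  0.15]
[-1.79926390e+02  4.19608470e-02  1.10311221e+02]
```

View pics/w10z.png

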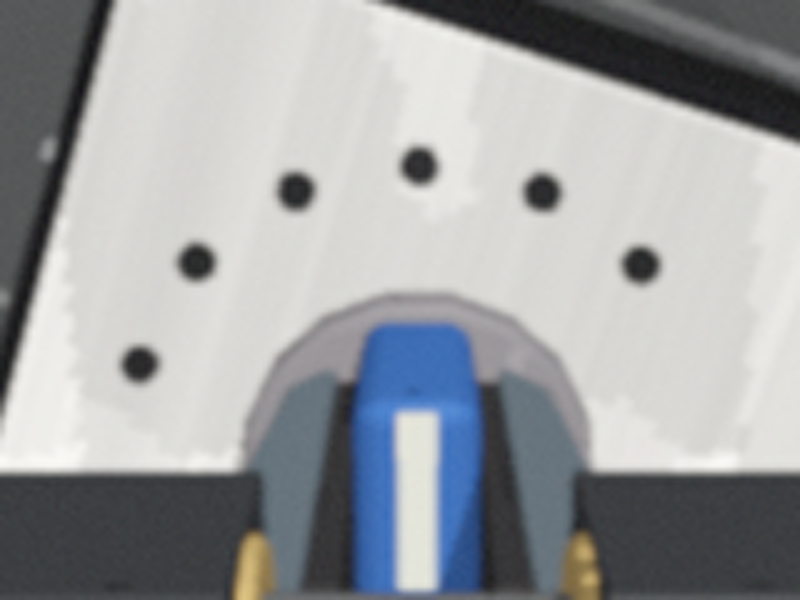

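View pics/t10.png

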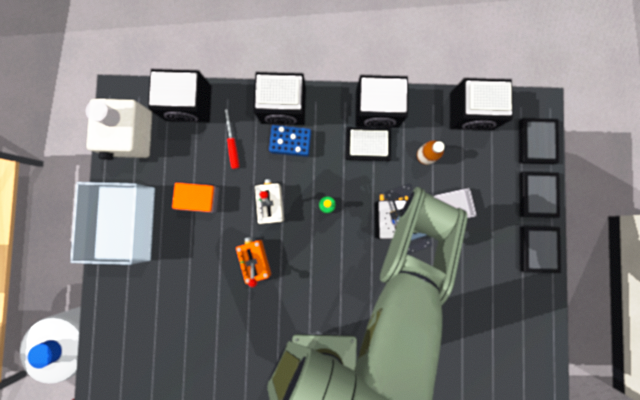

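View pics/s10.png

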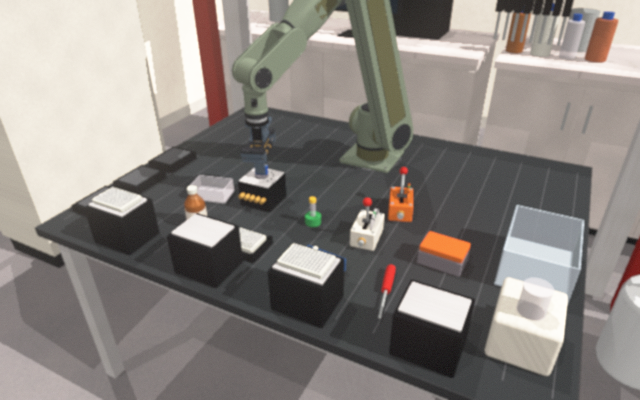

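The stripe and bar at column 418 line up with the fourth dot from rest at (419,166), which is stop 3. The lever ball stays leaning past upright at about (265,195) in the top view. Everything else is where it was, so I'm handing in.

```bash
python3 - <<'E'
from h import *
print(env.job_done());s=env.state();print(s['ee_rot'],s['gripper_width'],s['time_s'])
E
```

```text
the job is handed in; nothing more can be done
None
the job is handed in; nothing more can be done
```

The lever is at the green mark and the selector is held at its third stop, still gripped. I handed the job in at about 11 s on the robot's clock; no verdict was reported.

- **Lever:** I pinched the red ball and swung it from about 0.35 rad to 0.95 rad. After release, the wrist view put the ball within 0.3 px of where it should be at 0.95. In the last overhead picture it was still leaning past upright.
- **Selector:** I gripped the blue bar with 35 N and turned it 71.9° clockwise from rest, in two slow steps (the third stop is at 72°). The tool was steady at yaw 110.3°, and the stripe lined up with the third-stop dot. I judged the stop from tool angle and dots, and did not sense the clicks one by one.
- **Other labware:** The before and after pictures show nothing moved. I compared them by eye only.

One check disagreed. A rough early two-view reading of the bar top gave 111 mm with poor pixel matches. I dropped it for a wrist-camera measurement of about 142 mm, against 141 mm in the text.

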